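# Snap the garnish caddy shut

### The arm

A 6-joint arm with a two-finger parallel gripper is mounted at the origin on a cart in front of the work surface, level with it; the furniture and walls round the work are solid. World frame = base frame: x ahead of the robot, y to its left, z up, the work surface at z = 0. Lengths are in mm, angles in degrees, forces in N, time in s.
With the tool pointing down it reaches from about 300 to 850 mm from the base axis. Payload 4.2 kg.
Tool frame: the origin (TCP) lies at the very end of the fingers, on their centre line; the grasp point (between the pads) lies 19 mm behind it; x points along the fingers, z is the direction in which the jaws open and shut, and the axes are right-handed (so a half turn about x gives the same grasp; the last joint's range is limited). The gripper opens to 91 mm and grips with 3 to 60 N. Pads are 32 mm wide; open, the fingers measure 118 mm over their backs; the gripper's body (76 mm by 178 mm) begins 60 mm behind the grasp point.
Start: joints at [-73.682, 18.312, 89.639, -0, 72.044, -1.146], TCP at [172.562, -548.512, 213.976] pointing down, gripper open.
Joint ranges: [-177.97, 177.97], [-48.28, 115.42], [12.27, 149.76], [-77.06, 257.06], [2.81, 150.46], [-146.56, 146.56]. Speed limits (degrees/s): [147.25, 147.25, 180, 180, 180, 180].

### API

Orientations are given as [roll, pitch, yaw] about the fixed x, y, z axes, in that order (R = Rz(yaw) Ry(pitch) Rx(roll)).
In Python, from workcell import state, grab_frame, camera_info, env, search_frame, place_of gives the robot as it stands.
- The arm moves only by the tool drive_tool, never from a script. Its argument "plan" is a list of rows, each a list of 7 numbers: the turn, a rotation vector about the world's x, y, z in degrees, then the shift along the world's x, y, z in mm, then the finger opening in mm, from 0 to 91.2. In form: [[wx, wy, wz, dx, dy, dz, jaw], ...]. A call has 1 to 10 rows; each row is the pose to reach, as a shift and turn from the pose measured when the call began; what a row does not reach only later rows make up. A row lasts 1/8 s, in which the tool goes at most 62.5 mm and 10.7 degrees, less where a joint would pass 70% of its speed; a pose out of reach is approached as far as the arm can. A call with a gripper value outside its range is refused whole. The fingers move at their own pace and stop on an object; "grip_force" is the grip in N (left out, the last holds). Time passes only in rows, so rows that repeat a pose let the fingers close. It gives the time, the measured TCP pose, the force and the opening at its end, in the units of the state.
- state(): the state, without advancing time (a new reading comes with each control period).
- grab_frame(name): name is "scene" or "top" or "wrist"; returns the picture (420x560x3 uint8, red, green, blue); there is no depth.
- camera_info(name): a dict with "intrinsics" (3x3 intrinsics, pixels), "origin" and "orientation" of the camera in the world; the wrist camera has in their place "hand_eye" (4x4, takes a point from camera to tool coordinates, whose origin is the TCP and whose axes are the tool frame's). Camera axes: x right, y down, z forward; pixel columns grow to the right and rows downward; lengths in mm; the calibration is good to about 2 mm. The wrist camera is an equidistant fisheye: a pixel r from the principal point sees the ray r / f radians off the axis. A picture is of the moment at which its call begins: read the wrist's pose just before it. camera_info takes no time and is no camera call.
- env.job_done(): hands the job in, once; it reports no verdict.
Trained networks look in the newest picture that a camera, given by its name, has taken for a name from the list of things; names that differ only in an ending like _2 or _b are one class to them, and where a whole thing is asked for, a point or a joint stands for the part that bears it (a point fixed in the world has none). Each returns a list of dicts, best first, with "p" (0 to 1); they miss things now and then, are a little off and sometimes report something else, mostly with a low value. They report only what shows in the picture. A call takes as long as a camera call.
- search_frame(camera, label): "rect" ([left, top, right, bottom] as shares, 0 to 1, of the picture: columns of its width, rows of its height, round what is visible of it).
- place_of(camera, label): "location" ([column, row] as shares, 0 to 1, of the picture: columns of its width, rows of its height: a listed point, or the origin of a listed thing).
The state is a dict: "time_s": time; "qpos": joint angles; "qvel": joint speeds; "effort": joint torques, N m; "ee_pos": TCP position; "ee_rot": TCP orientation; "force": force on the tool from outside, world axes, zero at the start; "torque": the same for the moment, N m; "gripper_width": finger opening in mm.
Only numpy, scipy, OpenCV 4.12 (cv2) and the standard library are available. Lean on these libraries where they do the work, as an engineer would, in place of code of your own. Each camera call takes 0.05 s, during which the arm holds its last target. There are 200 camera calls.

### The job

The fruit in the black garnish caddy must be kept fresh: press both of its open green covers down until they snap shut and stay shut by themselves. Leave the cup, the sugar shaker and the milk jug standing where they are.

Things in the scene. Friction and masses are not known exactly. Their poses are not given: they have to be found in the camera images.
- caddy: black twin garnish caddy, 140 mm deep (its x), 210 mm wide (its y), 85 mm high without the covers, fixed to the counter; origin at the centre of its underside, x points from its front (robot side) to its hinge side, z up. Two open-topped compartments side by side, 105 mm apart, with fruit in them; the left one is on its +y side
- cover_left (a joint): angle of the left (+y) cover, rad: 0 = shut flat on the caddy, grows as it rises; starts open at 0.6 to 0.95. A light spring lifts it again if it is let go before the snap, which lies 0.07 to 0.03 rad before shut and takes 8 to 12 N straight down on the white pad; past it the detent pulls the cover to 0 and holds it
- cover_left_pad (a point): top centre of the white press pad (40 x 56 mm) near the free edge of the left cover (green plastic, 131 x 90 x 5 mm). The pad centre is 112 mm from the hinge line, the free edge (a steel bead) 142 mm. Site x points to the hinge, z out of the cover's upper face (up when shut)
- cover_left_hinge (a point): middle of the hinge line of the left cover, at the far top rim of the caddy, 92 mm above the counter. The pad's top lies 3 mm above the hinge line when shut. The point turns with the cover: y is the hinge line. In front of the free edge, 148 to 153 mm from the hinge line, stands the fixed steel catch bracket, 34 mm wide, its top 102 mm above the counter
- cover_right (a joint): angle of the right (-y) cover, rad: 0 = shut flat on the caddy, grows as it rises; starts open at 0.6 to 0.95. A light spring lifts it again if it is let go before the snap, which lies 0.07 to 0.03 rad before shut and takes 8 to 12 N straight down on the white pad; past it the detent pulls the cover to 0 and holds it
- cover_right_pad (a point): top centre of the white press pad (40 x 56 mm) near the free edge of the right cover (green plastic, 131 x 90 x 5 mm). The pad centre is 112 mm from the hinge line, the free edge (a steel bead) 142 mm. Site x points to the hinge, z out of the cover's upper face (up when shut)
- cover_right_hinge (a point): middle of the hinge line of the right cover, at the far top rim of the caddy, 92 mm above the counter. The pad's top lies 3 mm above the hinge line when shut. The point turns with the cover: y is the hinge line. In front of the free edge, 148 to 153 mm from the hinge line, stands the fixed steel catch bracket, 34 mm wide, its top 102 mm above the counter
- cup: white espresso cup with handle, 64 x 92 x 54 mm high, loose bystander; origin at the centre of its underside
- shaker: glass sugar shaker with grey top, 44 mm across, 90 mm high, loose bystander; origin at the centre of its underside
- jug: pale grey barrel-shaped milk jug with handle, 89 x 119 x 99 mm high, loose bystander; origin at the centre of its underside

How it is judged (in metres and radians):
At the end, for the whole second after the job is handed in: both covers are shut, each within 0.03 rad (about 4 mm at the free edge), held there by their own detents (value of joint each of cover_left, cover_right below 0.03 rad); the robot touches nothing.
It fails at once if the cup is shifted more than 30 mm or tipped over (distance of cup from where it was at the start of the episode above 0.03 m or angle between cup's own z axis and vertical above 0.4 rad).
It fails at once if the sugar shaker is shifted more than 30 mm or tipped over (distance of shaker from where it was at the start of the episode above 0.03 m or angle between shaker's own z axis and vertical above 0.4 rad).
It fails at once if the milk jug is shifted more than 30 mm or tipped over (distance of jug from where it was at the start of the episode above 0.03 m or angle between jug's own z axis and vertical above 0.4 rad).
It also fails if it takes over 43 s, if anything falls off the work surface, if the arm or the gripper's body presses on something with over 40 N, if the wrist force passes 120 N, or if a joint passes its speed limit or range.

## Working session

There is one attempt and no reset: what is moved stays moved. The work goes in short steps, Python scripts to look and compute and a tool call to move; the robot and the scene stay as the last step left them, time stands still between calls to the robot, and variables do not carry over. Pictures are saved under pics/ and viewed, about 8 in all and at most 12, crops included, and the job is handed in when it is done.

Besides the shell and the picture viewer there is one more tool, called after "Request:" by a JSON object that holds its "name" and its "arguments". drive_tool: Moves the arm, as the interface text tells. Its arguments: {"type":"object","properties":{"plan":{"type":"array"},"grip_force":{"type":"number"}},"required":["plan"]}

```bash
mkdir -p pics; ls; cat > h.py <<'E'
import numpy as np, cv2, json
from workcell import *
def save(n,f): cv2.imwrite(f'pics/{f}.png',cv2.cvtColor(grab_frame(n),cv2.COLOR_RGB2BGR))
def ray(n,loc):
    c=camera_info(n);K=np.array(c['intrinsics']);p=np.array([loc[0]*560,loc[1]*420,1])
    return c,np.linalg.inv(K)@p
E
python3 - <<'E'
from h import *
print(state())
for n in ('scene','top','wrist'): print(n,camera_info(n))
save('scene','s1');save('top','t1')
for n in ('scene','top'):
    for l in ('caddy','cover_left_pad','cover_right_pad','cover_left_hinge','cover_right_hinge','cup','shaker','jug'):
        print(n,l,[(round(d['p'],2),np.round(np.array(d['location'])*[560,420],1).tolist()) for d in place_of(n,l)[:3]])
E
```

```text
pics
{'time_s': 0.0, 'qpos': array([-7.36830675e+01,  1.83500380e+01,  8.97059384e+01, -7.87613440e-05,
        7.20449932e+01, -1.14622691e+00]), 'qvel': array([ 0.0347422 , -0.06245854, -0.00560624,  0.00447237,  0.05139342,
       -0.11901363]), 'effort': array([ 3.70070105e-03, -4.12459660e+01, -2.31973547e+01,  7.30953366e-02,
        4.58208472e-02, -1.35664022e-04]), 'ee_pos': array([ 172.40687151, -548.00843274,  213.1395343 ]), 'ee_rot': array([178.89626571,  89.89903036, 106.3594495 ]), 'force': array([ 0.01191793,  0.37996963, -0.19602838]), 'torque': array([-0.00513077,  0.04597287, -0.02102951]), 'gripper_width': 91.2537624729373}
scene {'intrinsics': array([[531.84851251,   0.        , 280.71783113],
       [  0.        , 531.84851251, 211.04585005],
       [  0.        ,   0.        ,   1.        ]]), 'origin': array([-331.08642503,  578.90748193, 1243.99104087]), 'orientation': array([-139.2449437 ,   -1.01187059, -120.75993924])}
top {'intrinsics': array([[474.05594678,   0.        , 275.58278126],
       [  0.        , 474.05594678, 205.13694716],
       [  0.      
[... 744 characters left out ...]
er_left_pad [(0.48, [272.9, 193.7])]
scene cover_right_pad [(0.73, [306.9, 181.3])]
scene cover_left_hinge [(0.45, [264.9, 199.3])]
scene cover_right_hinge [(0.64, [292.1, 189.6])]
scene cup [(0.71, [186.2, 292.4])]
scene shaker [(0.88, [183.2, 263.0]), (0.58, [183.8, 294.5])]
scene jug [(0.77, [394.9, 211.8]), (0.75, [275.2, 192.4])]
top caddy [(0.66, [281.9, 219.3])]
top cover_left_pad [(0.7, [264.9, 211.2]), (0.4, [302.4, 210.2])]
top cover_right_pad [(0.8, [302.9, 211.6])]
top cover_left_hinge [(0.97, [264.0, 192.1]), (0.51, [261.1, 210.3])]
top cover_right_hinge [(0.83, [298.5, 191.8])]
top cup [(0.64, [171.5, 228.4])]
top shaker [(0.53, [183.3, 203.0])]
top jug [(0.81, [384.5, 249.8])]
```

```bash
python3 - <<'E'
import cv2,numpy as np
a=cv2.imread('pics/s1.png')[130:340,140:440]; b=cv2.imread('pics/t1.png')[130:290,130:430]
cv2.imwrite('pics/c1.png',np.vstack([cv2.resize(a,None,fx=1.6,fy=1.6,interpolation=2),cv2.resize(b,None,fx=1.6,fy=1.6,interpolation=2)]))
E
cat >> h.py <<'E'
from scipy.spatial.transform import Rotation as R
def hit(n,px,z):
    c=camera_info(n);d=R.from_euler('xyz',c['orientation'],degrees=True).as_matrix()@np.linalg.inv(c['intrinsics'])@[px[0],px[1],1]
    o=np.array(c['origin']);return o+d*(z-o[2])/d[2]
def proj(n,p):
    c=camera_info(n);q=np.array(c['intrinsics'])@R.from_euler('xyz',c['orientation'],degrees=True).as_matrix().T@(np.array(p)-c['origin']);return q[:2]/q[2]
E
python3 - <<'E'
from h import *
for n,l,p,z in [('s','caddy',(290.7,227.9),0),('t','caddy',(281.9,219.3),0),('t','lh',(264,192.1),92),('t','rh',(298.5,191.8),92),('s','lh',(264.9,199.3),92),('s','rh',(292.1,189.6),92),('t','lp',(264.9,211.2),167),('t','rp',(302.9,211.6),167),('s','lp',(272.9,193.7),167),('s','rp',(306.9,181.3),167),('t','cup',(171.5,228.4),0),('t','sh',(183.3,203),0),('t','jug',(384.5,249.8),0),('s','jug',(394.9,211.8),0)]:
    print(n,l,hit({'s':'scene','t':'top'}[n],p,z).round())
E
```

```text
s caddy [507.  20.   0.]
t caddy [499.  27.   0.]
t lh [571.  83.  92.]
t rh [574. -23.  92.]
s lh [574.  70.  92.]
s rh [567. -19.  92.]
t lp [501.  77. 167.]
t rp [501. -34. 167.]
s lp [522.  74. 167.]
s rp [515. -33. 167.]
t cup [464. 386.   0.]
t sh [549. 351.   0.]
t jug [ 405. -305.    0.]
s jug [ 400. -294.    0.]
```

View pics/c1.png

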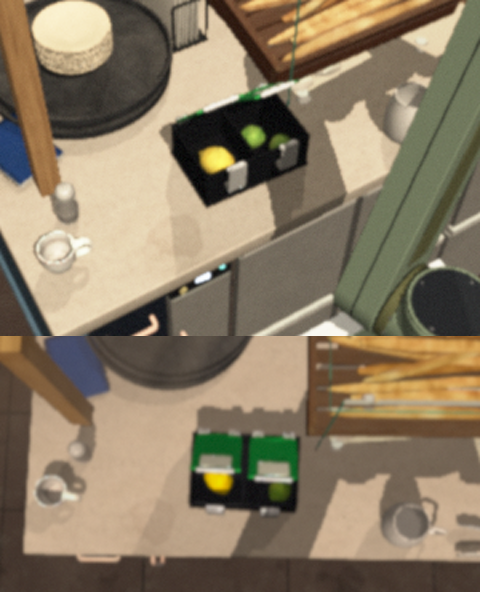

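The scene crop (scale 1.6) shows the black caddy in the middle with both covers up, the jug to the right at about crop (405,115), and the cup and shaker to the left at about (60,225). The top crop shows white pads at about (215,462) and (272,470). Next I'll go above the caddy and look from close by.

```bash
python3 - <<'E'
from h import *
s=state();M=R.from_euler('xyz',s['ee_rot'],degrees=True);print(M.as_matrix().round(2))
for s1 in (1,-1):
    z=np.array([s1,0,0.]);x=np.array([0,0,-1.]);T=R.from_matrix(np.c_[x,np.cross(z,x),z])
    print(T.as_matrix().tolist(),(T*M.inv()).as_rotvec(degrees=True).round(1))
print(proj('scene',[0,0,0]),proj('scene',[172,-548,213]))
E
```

```text
[[ 0.    0.95  0.3 ]
 [-0.    0.3  -0.95]
 [-1.    0.    0.  ]]
[[0.0, 0.0, 0.9999999999999998], [0.0, 0.9999999999999998, 0.0], [-0.9999999999999998, 0.0, 0.0]] [ 0.   0.  72.5]
[[0.0, 0.0, -0.9999999999999998], [0.0, -0.9999999999999998, 0.0], [-0.9999999999999998, -0.0, 0.0]] [   0.    -0.  -107.5]
[403.53530897 361.88978415] [535.01571283 180.60899972]
```

Request:
{"name": "drive_tool", "arguments": {"plan": [[0,0,6,15,40,30,91],[0,0,14,42,85,60,60],[0,0,22,70,140,90,30],[0,0,30,98,196,90,0],[0,0,38,126,252,90,0],[0,0,46,154,308,90,0],[0,0,54,182,364,90,0],[0,0,62,210,420,90,0],[0,0,68,238,476,90,0],[0,0,72.5,266,532,90,0]], "grip_force": 20}}

```text
time_s: 2.15
ee_pos: [436.3, -20.2, 304.4]
ee_rot: [-17.8, 89.9, -17.6]
force: [1.4, -1.2, -0.2]
gripper_width: 3.9
```

Request:
{"name": "drive_tool", "arguments": {"plan": [[0,0,2,25,40,0,0],[0,0,3,25,45,0,0],[0,0,3,25,45,0,0],[0,0,3,25,45,0,0]]}}

```text
time_s: 2.65
ee_pos: [460.8, 23.8, 304.5]
ee_rot: [-31.0, 89.9, -28.0]
force: [0.0, -1.0, -0.5]
gripper_width: 0.0
```

```bash
cat >> h.py <<'E'
def wpose():
    s=state();M=np.eye(4);M[:3,:3]=R.from_euler('xyz',s['ee_rot'],degrees=True).as_matrix();M[:3,3]=s['ee_pos']
    return M@np.array(camera_info('wrist')['hand_eye'])
def wproj(W,p):
    K=np.array(camera_info('wrist')['intrinsics']);q=np.linalg.inv(W)@np.append(p,1);v=q[:3]/np.linalg.norm(q[:3])
    r=K[0,0]*np.arccos(v[2]);u=v[:2]/np.linalg.norm(v[:2]);return K[:2,2]+r*u
E
python3 - <<'E'
from h import *
s=state();print(s['time_s'],s['ee_pos'],s['ee_rot'],s['gripper_width'])
W=wpose();save('wrist','w1');np.save('W1.npy',W)
for l in ('caddy','cover_left_pad','cover_right_pad','cover_left_hinge','cover_right_hinge'):
    print(l,[(round(d['p'],2),np.round(np.array(d['location'])*[560,420],1).tolist()) for d in place_of('wrist',l)[:3]])
E
```

```text
2.65 [460.81944683  23.76579542 304.49588309] [-31.03797703  89.90609272 -28.00222723] 0.030600527085600845
caddy [(0.61, [306.0, 173.5])]
cover_left_pad [(0.71, [330.4, 151.8])]
cover_right_pad [(0.62, [307.7, 250.6])]
cover_left_hinge [(0.8, [372.0, 145.7])]
cover_right_hinge [(0.61, [360.6, 231.1])]
```

View pics/w1.png

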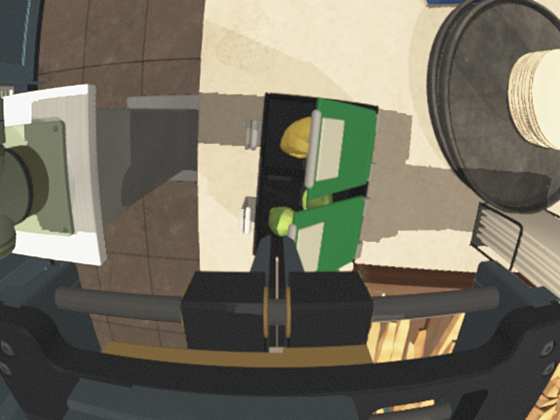

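The wrist picture shows the left pad at about (330,150) with its bead running from (317,110) to (308,187). The right pad is at about (308,250), partly behind the fingers. The catch brackets are at about (252,135) and (248,215). Next I'll fit the caddy pose and cover angles to all the views.

```bash
cat > fit.py <<'E'
from h import *
from scipy.optimize import least_squares
W=np.load('W1.npy')
def pt(p,side,L,h,y=0):
    hx,hy,yaw=p[:3];t=p[3] if side>0 else p[4]
    l=np.array([-L*np.cos(t)+h*np.sin(t),side*52.5+y,92+L*np.sin(t)+h*np.cos(t)])
    c,s=np.cos(yaw),np.sin(yaw);return np.array([hx+c*l[0]-s*l[1],hy+s*l[0]+c*l[1],l[2]])
obs=[('wrist',1,112,3,0,(330.4,151.8),1),('wrist',-1,112,3,0,(307.7,250.6),1),('wrist',1,0,0,0,(372,145.7),1),('wrist',-1,0,0,0,(360.6,231.1),1),
('top',1,112,3,0,(264.9,211.2),.5),('top',-1,112,3,0,(302.9,211.6),.5),('top',1,0,0,0,(264,192.1),.5),('top',-1,0,0,0,(298.5,191.8),.5),
('top',1,112,3,0,(264.4,208.8),.5),('top',-1,112,3,0,(300,213.8),.5),
('scene',1,112,3,0,(272.9,193.7),.5),('scene',-1,112,3,0,(306.9,181.3),.5),('scene',1,0,0,0,(264.9,199.3),.5),('scene',-1,0,0,0,(292.1,189.6),.5),
('wrist',1,142,0,45,(317,110),1),('wrist',1,142,0,-45,(308,187),1)]
def f(p,w=1):
    return np.concatenate([(o[6] if w else 1)*(((wproj(W,pt(p,*o[1:5])) if o[0]=='wrist' else proj(o[0],pt(p,*o[1:5]))))-o[5]) for o in obs])
r=least_squares(f,[570,27,0,.8,.8],x_scale=[10,10,.1,.1,.1],loss='soft_l1',f_scale=2)
p=r.x;print(p.round(3),'yaw deg',np.degrees(p[2]).round(1));print(f(p,0).reshape(-1,2).round(1).tolist())
for s in (1,-1): print('hinge',pt(p,s,0,0).round(),'pad',pt(p,s,112,3).round(),'edge',pt(p,s,142,0).round())
np.save('p.npy',p)
I=cv2.imread('pics/w1.png')
for s in (1,-1):
    for L,h,y in [(0,0,-45),(0,0,45),(142,0,45),(142,0,-45),(112,3,0)]:
        cv2.circle(I,tuple(int(v) for v in wproj(W,pt(p,s,L,h,y)).round()),2,(0,0,255),-1)
    c,q=np.cos(p[2]),np.sin(p[2])
    for yy in(-17,17):
        a,b=-150.5,s*52.5+yy;cv2.circle(I,tuple(int(v) for v in wproj(W,[p[0]+c*a-q*b,p[1]+q*a+c*b,102]).round()),2,(255,0,255),-1)
cv2.imwrite('pics/w1o.png',cv2.resize(I[80:290,220:420],None,fx=2.8,fy=2.8,interpolation=2))
E
python3 fit.py
```

```text
[ 5.72567e+02  2.32870e+01 -1.50000e-02  9.17000e-01  7.87000e-01] yaw deg -0.9
[[1.5, -1.4], [0.0, 1.5], [0.2, 1.3], [0.4, -2.3], [-0.1, -3.0], [-1.9, 1.9], [2.4, -0.6], [1.9, 0.7], [0.4, -0.6], [1.0, -0.3], [1.8, -0.3], [2.7, 3.5], [-1.6, 0.7], [2.2, -2.3], [-0.5, -12.3], [-0.9, 16.1]]
hinge [573.  76.  92.] pad [508.  77. 183.] edge [487.  77. 205.]
hinge [572. -29.  92.] pad [495. -28. 173.] edge [472. -28. 193.]
```

View pics/w1o.png

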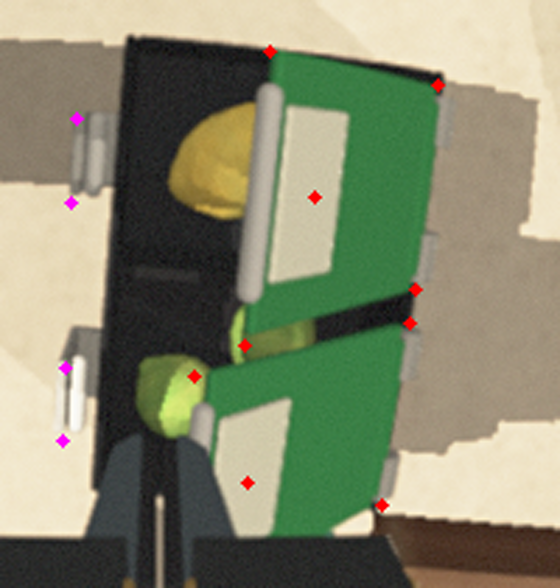

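The fit agrees with the picture. The pads fit at z 183 and 173, the angles at 0.92 and 0.79, and the brackets are only about 2 px off. Left cover first: go above it, then follow its arc down.

Request:
{"name": "drive_tool", "arguments": {"plan": [[0,0,-2,25,25,-20,0],[0,0,-4,50,45,-40,0],[0,0,-4,64,53,-70,0],[0,0,-4,64,53,-90,0],[0,0,-4,64,53,-112,0],[0,0,-4,64,53,-122,0],[0,0,-4,64,53,-127,0]]}}

```text
time_s: 3.82
ee_pos: [525.3, 77.1, 177.4]
ee_rot: [-16.2, 89.9, -17.2]
force: [-0.2, -0.0, 0.5]
gripper_width: 0.7
```

Request:
{"name": "drive_tool", "arguments": {"plan": [[0,0,0,-9,0,-7,0],[0,0,0,-18,0,-14,0],[0,0,0,-26,0,-22,0],[0,0,0,-34,0,-30,0],[0,0,0,-41,0,-39,0],[0,0,0,-47,0,-48,0]]}}

```text
time_s: 4.58
ee_pos: [478.0, 77.1, 128.9]
ee_rot: [-11.3, 89.9, -12.3]
force: [2.0, 0.3, 1.9]
gripper_width: 0.4
```

```bash
python3 - <<'E'
from h import *
s=state();print(s['ee_pos'],s['force']);save('wrist','w2')
E
```

```text
[478.0033587   77.10952164 128.90776798] [2.02778934 0.28072286 1.86907938]
```

View pics/w2.png

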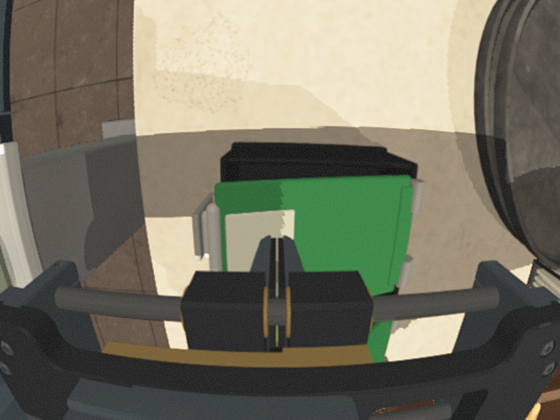

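The picture shows the cover following the finger, with the pad at columns 225–295 and the tip at about 278, near the hinge-side end. I'll move about 15 mm towards the free edge and press.

Request:
{"name": "drive_tool", "arguments": {"plan": [[0,0,0,-6,0,-8,0],[0,0,0,-11,0,-16,0],[0,0,0,-14,0,-22,0],[0,0,0,-15,0,-28,0],[0,0,0,-15,0,-32,0],[0,0,0,-15,0,-35,0],[0,0,0,-15,0,-37,0]]}}

```text
time_s: 5.5
ee_pos: [461.0, 77.0, 94.0]
ee_rot: [-151.8, 89.9, -152.7]
force: [-10.8, -1.1, 39.5]
gripper_width: 0.8
```

Request:
{"name": "drive_tool", "arguments": {"plan": [[0,0,0,0,0,10,0],[0,0,0,0,0,50,0],[0,0,0,0,0,100,0],[0,0,0,10,0,150,0],[0,0,0,35,-45,165,0],[0,0,0,52,-90,155,0],[0,0,0,52,-105,140,0],[0,0,0,52,-105,126,0]]}}

```text
time_s: 6.5
ee_pos: [512.0, -28.3, 218.3]
ee_rot: [-178.9, 89.8, -179.9]
force: [-0.0, 0.5, 0.0]
gripper_width: 0.7
```

```bash
python3 - <<'E'
from h import *
s=state();print(s['ee_pos'],s['force']);save('wrist','w3')
E
```

```text
[511.97929271 -28.34222725 218.28527519] [-0.01052039  0.53484424  0.00505247]
```

View pics/w3.png

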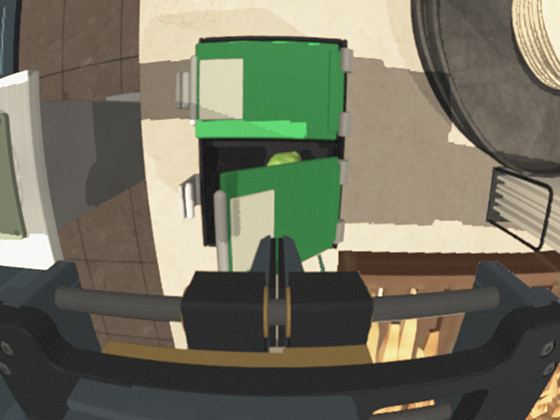

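The left cover lies flat and the right one is still open, with its pad at columns 230–275. I'll close the right cover along the same arc.

Request:
{"name": "drive_tool", "arguments": {"plan": [[0,0,0,0,0,-25,0],[0,0,0,0,0,-42,0],[0,0,0,-4,0,-50,0],[0,0,0,-14,0,-60,0],[0,0,0,-23,0,-70,0],[0,0,0,-30,0,-79,0],[0,0,0,-38,0,-90,0],[0,0,0,-44,0,-100,0]]}}

```text
time_s: 7.55
ee_pos: [466.4, -27.6, 116.0]
ee_rot: [178.0, 89.6, 177.0]
force: [1.7, 0.6, 1.0]
gripper_width: 0.3
```

Request:
{"name": "drive_tool", "arguments": {"plan": [[0,0,0,-3,0,-7,0],[0,0,0,-6,0,-14,0],[0,0,0,-6,0,-19,0],[0,0,0,-6,0,-23,0],[0,0,0,-6,0,-26,0],[0,0,0,-6,0,-28,0]]}}

```text
time_s: 8.3
ee_pos: [460.9, -27.7, 93.4]
ee_rot: [-179.8, 89.7, 179.3]
force: [-14.3, 0.6, 58.2]
gripper_width: 0.3
```

Bottomed out. Now lift, back off and check.

Request:
{"name": "drive_tool", "arguments": {"plan": [[0,0,0,0,0,10,0],[0,0,0,0,0,50,0],[0,0,0,0,0,100,0],[0,0,0,0,0,150,0],[0,0,0,0,-40,190,0],[0,0,0,0,-80,200,0],[0,0,0,0,-100,200,0],[0,0,0,0,-100,200,0]]}}

```text
time_s: 9.3
ee_pos: [460.2, -128.5, 292.7]
ee_rot: [175.6, 89.6, 174.5]
force: [0.2, 0.1, 0.3]
gripper_width: 0.3
```

```bash
python3 - <<'E'
from h import *
s=state();print(s['time_s'],s['ee_pos'],s['force'],s['qvel'].round(2));W=wpose();save('wrist','w4');save('scene','s4')
p=np.load('p.npy');p[3:]=0
import re
src=open('fit.py').read().split('obs=')[0];exec(src.replace("np.load('W1.npy')","W"))
I=cv2.imread('pics/w4.png')
for sd in (1,-1):
    for L,h in ((112,3),(142,0)):
        q=wproj(W,pt(p,sd,L,h));cv2.circle(I,tuple(int(v) for v in q),2,(0,0,255),-1)
cv2.imwrite('pics/w4o.png',np.vstack([I,cv2.resize(cv2.imread('pics/s4.png')[130:340,140:420],(560,420))])[:, :][::1] if 0 else np.hstack([I[:330,100:420],cv2.resize(cv2.imread('pics/s4.png')[130:340,140:420],(440,330))]))
E
```

```text
9.3 [ 460.19703021 -128.48241991  292.6968544 ] [0.23179237 0.12272557 0.30949879] [ 1.87 -0.33  0.81  0.93  0.2   0.56]
```

View pics/w4o.png

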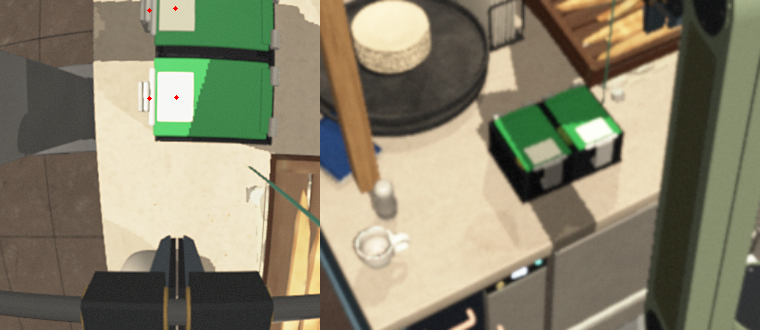

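Both covers lie flat: the pads sit on the predicted shut positions (red dots), and the cup and shaker look unmoved. The arm is clear with no force on it.

```bash
python3 -c "
from workcell import *
print(env.job_done())"
```

```text
the job is handed in; nothing more can be done
None
```

I pressed both green covers down with the closed fingers, left one first, following each cover's arc until it bottomed out. I then lifted clear and handed the job in at about 9.5 s of the 43 s allowed.

- **Covers:** in the last wrist and scene pictures both lie flat with the arm lifted off. Their pads are on the positions predicted for shut. The fingers stopped at about 94 mm, against an expected shut pad height of 95 mm.
- **Forces:** the press peaked at about 40 N on the left and 58 N on the right, both through the fingertips and below the 120 N wrist limit. The force afterwards was near zero.
- **Bystanders:** the cup and shaker look unmoved in the last scene picture. The jug was mostly out of those last views. The tool passed only above that side of the counter, at 200 mm or higher, and felt no contact.
- **Not measured:** I judged the shut angles from the pictures and the press height, not from a joint reading. No check failed or disagreed.

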